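Sweep the left-over hardware off the eye bench into the parts tray

ROBOT

A 6-joint arm with a two-finger parallel gripper is mounted at the origin on the work surface. World frame = base frame: x ahead of the robot, y to its left, z up, the work surface at z = 0. Lengths are in m, angles in rad, forces in N, time in s.
With the tool pointing down it reaches from about 0.375 to 0.975 m from the base axis. Payload 3.8 kg.
Tool frame: the origin (TCP) lies midway between the tips of the shut fingers; the grasp point (between the pads) lies 19 mm behind it; z points along the fingers, x is the direction in which the jaws open and shut, and the axes are right-handed (so a half turn about z gives the same grasp; the last joint's range is limited). The gripper opens to 85 mm and grips with 20 to 120 N. Pads are 22 mm wide; open, the fingers measure 114 mm over their backs; the gripper's body (76 mm by 85 mm) begins 54 mm behind the grasp point. The pads swing forward as they close: fully open they stand 13 mm farther back than shut.
Start: joints at [1.187, 0.264, 1.604, -0, 1.274, -0.037], TCP at [0.229, 0.635, 0.231] pointing down, gripper open.
Joint ranges: [-2.63, 2.63], [-0.94, 2.18], [0.31, 2.57], [-1.31, 4.45], [0, 2.66], [-2.55, 2.55]. Speed limits (rad/s): [2.57, 2.57, 3.14, 3.14, 3.14, 3.14].

INTERFACE

Orientations are given as a unit quaternion [x, y, z, w].
In Python, from workcell import get_state, imaging, close_job gives the robot as it stands.
- The arm moves only by the shell command python3 -m pendant 'ROWS' [FORCE]. ROWS is JSON, a list of rows, each a list of 5 numbers: the opening, from 0 (shut) to 1 (fully open), then the shift along the tool's x, y, z in m, then the turn about the tool's z in rad. In form: [[jaw, tx, ty, tz, roll], ...]. A call has 1 to 10 rows; each row shifts and turns the commanded pose from where the row before left it, along the tool's axes as they then stand; what a row does not reach is not made up. A row lasts 1/8 s, in which the tool goes at most 62.5 mm and 10.7 degrees, less where a joint would pass 70% of its speed; a pose out of reach is approached as far as the arm can. A call with a gripper value outside its range is refused whole. The fingers move at their own pace and stop on an object; FORCE is the grip in N (left out, the last holds). Time passes only in rows, so rows that do not move let the fingers close. It gives the time, the measured TCP pose, the force and the opening at its end, in the units of the state.
- get_state(): the state, without advancing time (a new reading comes with each control period).
- imaging.grab_frame(name): name is "scene" or "top"; returns a dict with "image" (420x560x3 uint8, red, green, blue), "range_z" (420x560 float32, m along the optical axis (not along the pixel's ray), 0 where there is no reading), "fovy" (degrees; the focal length in pixels is half the picture's height over the tangent of half this angle, whatever the lens; pixels are square), "cx", "cy" (the principal point, pixels), "R" (3x3) and "t" (3): a world point X has camera coordinates R X + t. Camera axes: x right, y down, z forward; pixel columns grow to the right and rows downward; lengths in m; the calibration is good to about 2 mm. A picture is of the moment at which its call begins.
- close_job(): hands the job in, once; it reports no verdict.
The state is a dict: "clock": time; "qpos": joint angles; "qd": joint speeds; "joint_efforts": joint torques, N m; "tcp_pos": TCP position; "tcp_rot": TCP orientation; "ft_force": force on the tool from outside, world axes, zero at the start; "torque": the same for the moment, N m; "width": finger opening in m.
Only numpy, scipy, OpenCV 4.12 (cv2) and the standard library are available. Lean on these libraries where they do the work, as an engineer would, in place of code of your own. Each camera call takes 0.05 s, during which the arm holds its last target. There are 200 camera calls.

TASK

Clear the cutting mat: with your fingertips, sweep the two steel collars and the two brass spacers along the mat and off the end into the blue parts tray tucked under one end of the block. Only push them, lightly: do not pick them up, pinch them or press hard on them. Leave the two finished eyes in their black holders just where they stand, and do not knock anything else on the bench out of place.

Things in the scene. Friction and masses are not known exactly. Their poses are not given: they have to be found in the camera images.
- board: fixed work block: a paint-stained wooden top, 240 mm along its x by 320 mm along its y, with a green gridded mat on it (200 mm wide), both y ends rounded (radius 8.5 mm) level with the mat. Mat top 60 mm above the bench, wood margins 3 mm lower. Origin at bench level under its centre, z up. The loose parts lie in two strips, 56 to 80 mm either side of the middle in x; the eyes stand between them
- tray: fixed blue open-topped parts tray at one y end of the block (either end), tucked 10 mm under the overhanging top and square to it: 240 mm along x, 110 mm along y, 40 mm high, walls and floor 3 mm thick; its mouth reaches 97 mm out from the end of the top. Origin at the centre of its underside, 205 mm from the block's origin; axes parallel to the block's
- stand: fixed black drying stand tucked in the same way under the other y end of the block: 240 mm along x, 110 mm along y, flat top 40 mm high, five eyes fixed in a row along its x centre line and rising to 63 mm above the bench. Origin at the centre of its underside, 205 mm from the block's
- collar_a: steel shaft collar, a plain ring 22 mm across and 12 mm high with a 12 mm bore, about 25 g, lying flat and loose on the mat; origin at the centre of its underside, z along its axis
- collar_b: steel shaft collar, a plain ring 22 mm across and 12 mm high with a 12 mm bore, about 25 g, lying flat and loose on the mat; origin at the centre of its underside, z along its axis
- spacer_a: brass spacer, a plain ring 20 mm across and 14 mm high with a 10 mm bore, about 27 g, standing flat and loose on the mat; origin at the centre of its underside, z along its axis
- spacer_b: brass spacer, a plain ring 20 mm across and 14 mm high with a 10 mm bore, about 27 g, standing flat and loose on the mat; origin at the centre of its underside, z along its axis
- eye_a: finished white eye with a painted iris, fixed in a loose black turned holder 38 mm across; 36 mm high in all, 120 g, standing in the middle strip of the mat; origin at the centre of the holder's underside, z up
- eye_b: finished white eye with a painted iris, fixed in a loose black turned holder 38 mm across; 36 mm high in all, 120 g, standing in the middle strip of the mat; origin at the centre of the holder's underside, z up
- brush_pot: loose teal pot of brushes and tools on the bench to the right of the block, 84 mm across, pot 100 mm high, tools to 200 mm; origin at the centre of its underside
- glue: loose white glue bottle with a red cap behind the block, 44 mm across, 130 mm high; origin at the centre of its underside
- paint_jar: loose red paint jar with a white lid behind the block, 52 mm across, 55 mm high; origin at the centre of its underside
- varnish_jar: loose amber varnish jar with a black lid behind the block, 52 mm across, 55 mm high; origin at the centre of its underside
- screwdriver: loose screwdriver lying on the bench behind the block, 200 mm along its own x, 26 mm thick; origin under its middle

How it is judged:
By the outcome, as a careful person would: the job done as asked, in the order asked, and still so for the second after the job is handed in, with the robot touching nothing.
It also fails if it takes over 64 s, if anything falls off the work surface, if the arm or the gripper's body presses on something with over 40 N, if the wrist force passes 120 N, or if a joint passes its speed limit or range.

## Working session

There is one attempt and no reset: what is moved stays moved. The work goes in short steps, Python scripts to look and compute and a shell command to move; the robot and the scene stay as the last step left them, time stands still between calls to the robot, and variables do not carry over. Pictures are saved under pics/ and viewed, about 8 in all and at most 12, crops included, and the job is handed in when it is done.

```bash
mkdir -p pics; ls
python3 - <<'E'
from workcell import get_state, imaging
import cv2,numpy as np,pickle
for n in("scene","top"):
    f=imaging.grab_frame(n); pickle.dump(f,open(n+".pkl","wb"))
    cv2.imwrite(f"pics/{n}0.png",f["image"][:,:,::-1])
    print(n,f["fovy"],f["cx"],f["cy"],f["R"],f["t"])
print(get_state())
E
```

```text
pics
scene 47.78652485763564 275.47195386217413 213.07284266558304 [[-0.59389624  0.80428238  0.02042315]
 [ 0.57995975  0.44557031 -0.68199252]
 [-0.55761452 -0.39318818 -0.73107394]] [ 0.45016188 -0.25492256  1.31717569]
top 44.641674695487325 265.3966926872705 212.22723577414712 [[-0.02279045 -0.99973698  0.0025628 ]
 [-0.99612689  0.02249025 -0.08500236]
 [ 0.08492236 -0.00449011 -0.99637745]] [-0.07878241  0.64234478  1.21017488]
{'clock': 0.1, 'qpos': array([ 1.18708381e+00,  2.64684893e-01,  1.60524322e+00,  3.25920286e-06,
        1.27370919e+00, -3.68704652e-02]), 'qd': array([-2.03864611e-03,  7.08418643e-04, -3.19862013e-03, -2.11184643e-04,
       -2.10537057e-03, -2.02433856e-05]), 'joint_efforts': array([ 2.51612510e-04, -5.16708612e+01, -3.68590057e+01, -9.90874582e-05,
        6.36328026e-03, -1.24342716e-05]), 'tcp_pos': array([0.22918528, 0.63419366, 0.23007864]), 'tcp_rot': array([ 8.18513627e-01,  5.74486203e-01, -8.58713518e-04,  5.54759155e-04]), 'ft_force': array([-0.6543556 ,  1.06112188, -0.27091779]), 'torque': array([ 0.03473084, -0.0070966 , -0.00718063]), 'width': 0.08546253770364187}
```

View pics/top0.png

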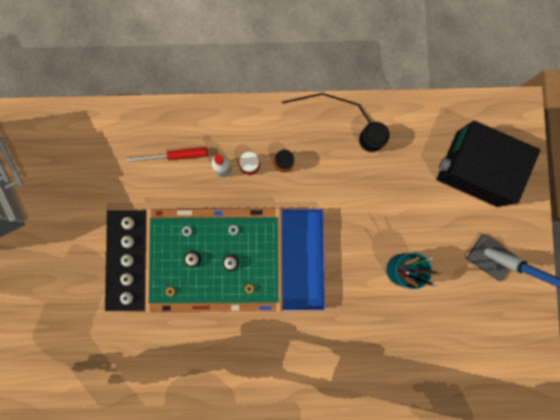

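View pics/scene0.png

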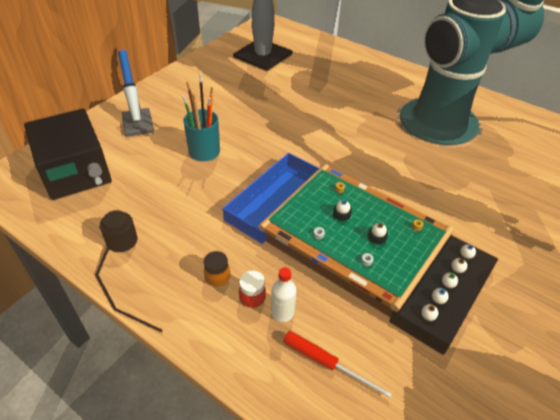

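The top view shows the tray (about 302,259) at the world −y end and the stand at the left. Collars are at about (187,231) and (234,230), spacers at (170,292) and (249,289), eyes at (192,259) and (231,263). Next I measure these.

```bash
cat > h.py <<'E'
import numpy as np,cv2
def ray(f,u,v,z):
    F=210/np.tan(np.radians(f["fovy"]/2)); R=f["R"];t=f["t"]
    d=R.T@np.array([(u-f["cx"])/F,(v-f["cy"])/F,1.]); c=-R.T@t
    return (c+d*(z-c[2])/d[2])
def comps(m,amin=8):
    n,l,s,c=cv2.connectedComponentsWithStats(m.astype(np.uint8))
    return [(s[i],c[i],l==i) for i in range(1,n) if s[i,4]>=amin]
def measure(f,name,O=None,yaw=0):
    hsv=cv2.cvtColor(f["image"],cv2.COLOR_RGB2HSV); H,S,V=[hsv[...,i].astype(int) for i in range(3)]
    green=(H>65)&(H<95)&(S>120)&(V>50)
    big=max(comps(green),key=lambda c:c[0][4])
    hull=cv2.convexHull(np.argwhere(big[2])[:,::-1].astype(np.int32))
    inside=np.zeros(H.shape,np.uint8);cv2.fillConvexPoly(inside,hull,1)
    P=np.array([ray(f,u,v,.06)[:2] for u,v in hull[:,0]]).astype(np.float32)
    r=cv2.minAreaRect(P); print(name,"mat",r)
    blue=(H>102)&(H<125)&(S>150)&(V>50)
    for b in comps(blue,500):
        hh=cv2.convexHull(np.argwhere(b[2])[:,::-1].astype(np.int32))
        print("blue",cv2.minAreaRect(np.array([ray(f,u,v,.04)[:2] for u,v in hh[:,0]]).astype(np.float32)),b[0])
    k=(inside>0)
    for lab,m,z in (("steel/white",k&(S<90)&(V>80),.072),("brass",k&(H>8)&(H<35)&(S>90)&(V>90),.074),("black",k&(V<60),.07)):
        for s,c,mm in comps(m):
            hh=np.argwhere(mm)[:,::-1]; ce=(hh.min(0)+hh.max(0))/2
            print(lab,s,c.round(1),ray(f,*ce,z).round(4))
E
python3 - <<'E'
import pickle;from h import *
for n in("top","scene"): 
    f=pickle.load(open(n+".pkl","rb"));measure(f,n)
f=pickle.load(open("top.pkl","rb"));g=pickle.load(open("scene.pkl","rb"))
a=cv2.resize(f["image"][205:315,100:330],None,fx=3.4,fy=3.4,interpolation=cv2.INTER_CUBIC)
cv2.imwrite("pics/crop.png",a[:,:,::-1])
E
```

```text
top mat ((0.5301553010940552, 0.030577659606933594), (0.2964288592338562, 0.19319522380828857), 88.70494842529297)
blue ((0.5267120003700256, -0.1795874387025833), (0.09453041851520538, 0.23198142647743225), 88.7072982788086) [ 283  210   41   99 3886]
steel/white [228 224  11  12  94] [233.  229.5] [ 0.598  -0.0169  0.072 ]
steel/white [181 226  11  11  94] [186.3 230.8] [0.597  0.0923 0.072 ]
steel/white [184 253  14  13 136] [190.5 259.1] [0.5319 0.0826 0.072 ]
steel/white [223 257  14  13 137] [229.2 262.9] [ 0.5207 -0.0075  0.072 ]
brass [245 284   9   9  62] [249.  288.1] [ 0.4625 -0.0515  0.074 ]
brass [166 287   9   9  63] [169.9 291.1] [0.4598 0.1301 0.074 ]
black [191 251  11  15  60] [197.5 257.4] [0.534  0.0701 0.07  ]
black [229 255  10  15  43] [235.4 260.4] [ 0.5227 -0.0166  0.07  ]
scene mat ((0.528559148311615, 0.03299487382173538), (0.2982202172279358, 0.19736608862876892), 88.97108459472656)
blue ((0.5293151140213013, -0.1811639666557312), (0.2340705245733261, 0.09175813943147659), 0.7750340700149536) [ 224  155   86   74 2528]
steel/white [336 201  15  13 154] [343.1 207.2] [ 0.5104 -0.0103  0.072 ]
steel/white [372 223  15  15 167] [379.  230.3] [0.5213 0.0794 0.072 ]
steel/white [313 227  12  13 130] [318.6 232.7] [ 0.6013 -0.0121  0.072 ]
steel/white [361 253  13  13 141] [366.9 259. ] [0.5998 0.0956 0.072 ]
brass [335 182  10  11  85] [339.7 187. ] [ 0.4653 -0.0464  0.074 ]
brass [413 219  10  12  98] [417.2 224.6] [0.4626 0.1347 0.074 ]
brass [377 224   6   3  11] [379.5 225.1] [0.5106 0.0744 0.074 ]
black [333 208  18  13 108] [340.3 215.3] [ 0.5277 -0.0033  0.07  ]
black [368 229  19  15 124] [375.5 238.2] [0.5359 0.0831 0.07  ]
```

View pics/crop.png

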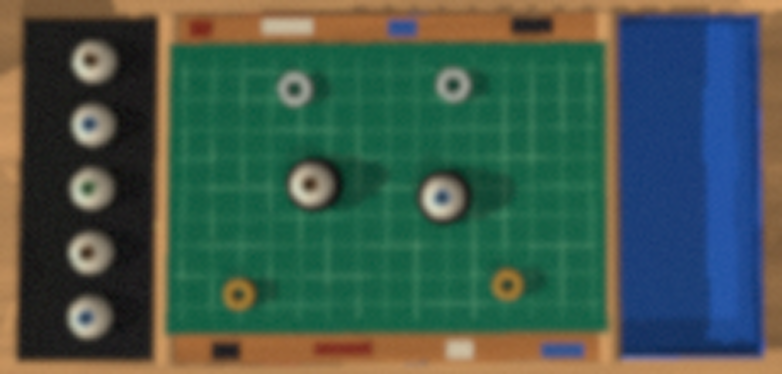

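The crop confirms the layout. The board is turned about −1.2° and the tray end is at y≈−0.128. I'll push with the two finger edges slightly apart as a cradle, tool y facing the tray. First I roll the tool square and travel.

```bash
python3 -m pendant '[[0.16,0,0,0,0.178],[0.16,0,0,0,0.178],[0.16,0,0,0,0.178],[0.16,0,0,0,0.178],[0.16,0,0,0,0.178],[0.16,0,0,0,0.178],[0.16,0,0,0,0.176],[0.16,0.025,0.041,0,0],[0.16,0.025,0.041,0,0],[0.16,0.025,0.041,0,0]]' 20
python3 -m pendant '[[0.16,0.025,0.041,0,0],[0.16,0.025,0.041,0,0],[0.16,0.025,0.041,0,0],[0.16,0.025,0.041,0,0],[0.16,0.025,0.041,0,0],[0.16,0.025,0.041,0,0],[0.16,0.025,0.041,0,0],[0.16,0.025,0.041,0,0],[0.16,0.025,0.041,0,0],[0.16,0,0,0,0]]'
```

```text
clock: 1.35
tcp_pos: [0.3022, 0.5088, 0.2306]
tcp_rot: [1.0, -0.01, -0.0, 0.001]
ft_force: [-0.3, -0.5, 0.5]
width: 0.0137
clock: 2.6
tcp_pos: [0.5205, 0.1342, 0.2308]
tcp_rot: [1.0, -0.012, -0.0, 0.0]
ft_force: [0.1, 0.5, 0.8]
width: 0.0137
```

```bash
python3 -m pendant '[[0.16,0.041,0.053,0,0],[0.16,0.041,0.053,0,0],[0.16,0,0,0.05,0],[0.16,0,0,0.05,0],[0.16,0,0,0.03,0],[0.16,0,0,0.02,0],[0.16,0,0,0.01,0],[0.16,0,0,0,0]]'
python3 - <<'E'
from workcell import imaging;import cv2,numpy as np
f=imaging.grab_frame("scene")["image"][150:300,250:450];g=imaging.grab_frame("top")["image"][205:315,130:330]
a=np.vstack([cv2.resize(x,None,fx=2.4,fy=2.2,interpolation=cv2.INTER_CUBIC) for x in(f,g)])
cv2.imwrite("pics/d1.png",a[:,:,::-1])
E
```

```text
clock: 3.6
tcp_pos: [0.5941, 0.0369, 0.0713]
tcp_rot: [1.0, -0.01, -0.0, -0.0]
ft_force: [0.1, 0.1, 0.7]
width: 0.0134
```

View pics/d1.png

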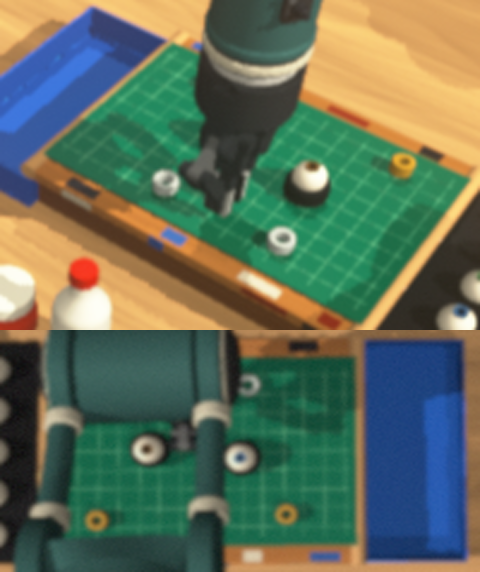

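The view shows the fingers between the collars, clear of both and of the eyes. I lower the last 8 mm and sweep collar_b.

```bash
python3 -m pendant '[[0.16,0.006,0,0.004,0],[0.16,0,0,0.004,0],[0.16,0,0.008,0,0],[0.16,0,0.008,0,0],[0.16,0,0.008,0,0],[0.16,0,0.008,0,0],[0.16,0,0.01,0,0],[0.16,0,0.01,0,0],[0.16,0,0.01,0,0],[0.16,0,0.01,0,0]]'
python3 - <<'E'
from workcell import imaging;import cv2,numpy as np
f=imaging.grab_frame("scene")["image"][130:300,210:450]
cv2.imwrite("pics/d2.png",cv2.resize(f,None,fx=3,fy=3,interpolation=cv2.INTER_CUBIC)[:,:,::-1])
E
```

```text
clock: 4.95
tcp_pos: [0.5986, -0.0363, 0.0633]
tcp_rot: [1.0, -0.01, 0.0, 0.0]
ft_force: [-0.6, 0.2, -0.1]
width: 0.0135
```

View pics/d2.png

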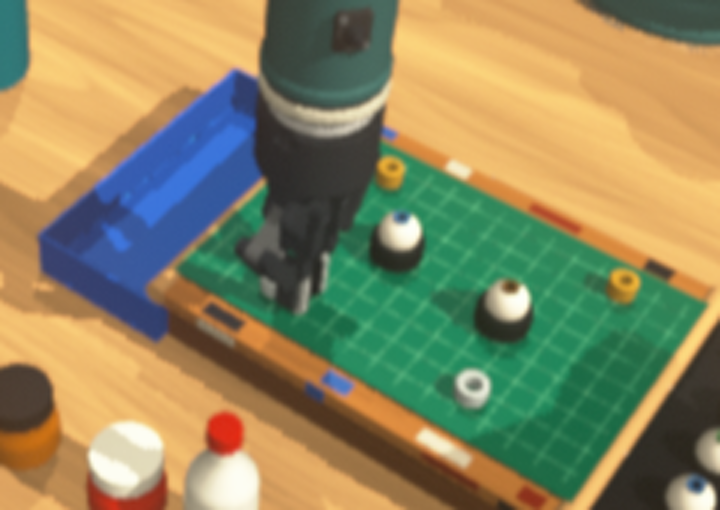

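The collar is hidden just ahead of the fingers at about (255,270), and the eyes have not moved. I continue over the edge.

```bash
python3 -m pendant '[[0.16,0,0.01,0,0],[0.16,0,0.01,0,0],[0.16,0,0.01,0,0],[0.16,0,0.01,0,0],[0.16,0,0.01,0,0],[0.16,0,0.01,0,0],[0.16,0,0.01,0,0],[0.16,0,0.01,0,0],[0.16,0,0.01,0,0],[0.16,0,0.008,0,0]]'
python3 -m pendant '[[0.16,0,0,-0.03,0],[0.16,0,0,-0.05,0],[0.16,0,-0.05,-0.02,0],[0.16,0,-0.05,0,0],[0.16,0,-0.05,0,0],[0.16,0,-0.05,0,0],[0.16,0,-0.05,0,0],[0.16,0,0,0,0]]'
python3 - <<'E'
from workcell import imaging;import cv2,numpy as np
f=imaging.grab_frame("scene")["image"][130:300,210:450]
cv2.imwrite("pics/d3.png",cv2.resize(f,None,fx=3,fy=3,interpolation=cv2.INTER_CUBIC)[:,:,::-1])
E
```

```text
clock: 6.25
tcp_pos: [0.5966, -0.1343, 0.0633]
tcp_rot: [1.0, -0.01, -0.0, 0.0]
ft_force: [0.4, -0.1, 0.9]
width: 0.0137
clock: 7.25
tcp_pos: [0.6015, 0.1196, 0.1633]
tcp_rot: [1.0, -0.008, 0.0, -0.0]
ft_force: [0.4, -0.1, 0.6]
width: 0.0135
```

View pics/d3.png

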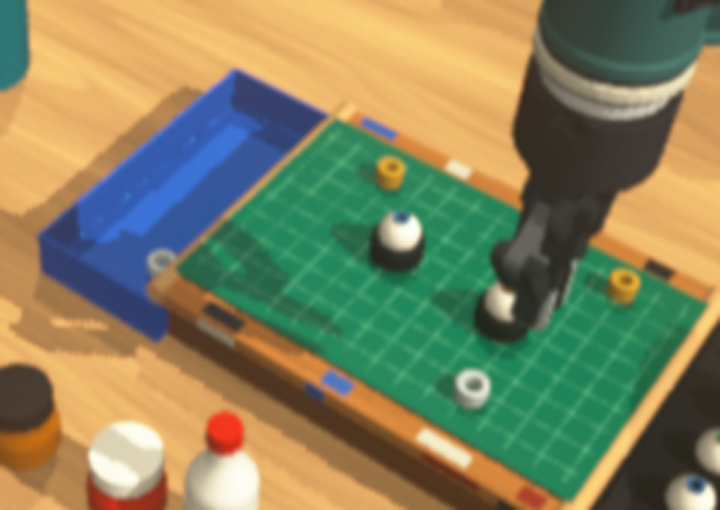

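Collar_b lies in the tray at about (162,264). Next is collar_a.

```bash
python3 -m pendant '[[0.16,-0.002,-0.012,0,0],[0.16,0,0,0.04,0],[0.16,0,0,0.03,0],[0.16,0,0,0.02,0],[0.16,0,0,0.01,0],[0.16,0,0,0,0],[0.16,0,0.008,0,0],[0.16,0,0.008,0,0],[0.16,0,0.01,0,0],[0.16,0,0.01,0,0]]'
python3 -m pendant '[[0.16,0,0.01,0,0],[0.16,0,0.01,0,0],[0.16,0,0.01,0,0],[0.16,0,0.01,0,0],[0.16,0,0.01,0,0],[0.16,0,0.01,0,0],[0.16,0,0.01,0,0],[0.16,0,0.01,0,0],[0.16,0,0.01,0,0],[0.16,0,0.01,0,0]]'
python3 - <<'E'
from workcell import imaging;import cv2,numpy as np
f=imaging.grab_frame("scene")["image"][130:300,210:450]
cv2.imwrite("pics/d4.png",cv2.resize(f,None,fx=3,fy=3,interpolation=cv2.INTER_CUBIC)[:,:,::-1])
E
```

```text
clock: 8.55
tcp_pos: [0.5995, 0.0918, 0.0638]
tcp_rot: [1.0, -0.01, 0.0, -0.0]
ft_force: [0.4, 0.3, 0.6]
width: 0.0137
clock: 9.8
tcp_pos: [0.5971, -0.0082, 0.0633]
tcp_rot: [1.0, -0.01, -0.0, -0.0]
ft_force: [-0.1, 1.1, 2.0]
width: 0.0137
```

View pics/d4.png

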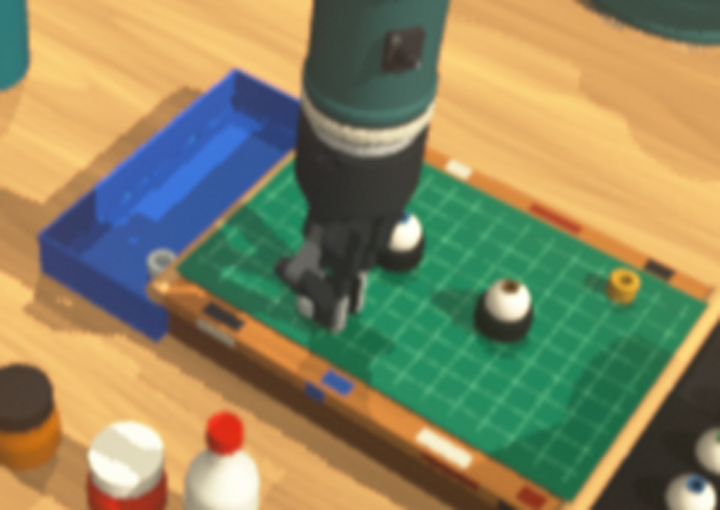

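Collar_a is being carried ahead of the fingers; its old spot is empty. I finish it and move to a start behind spacer_b.

```bash
python3 -m pendant '[[0.16,0,0.012,0,0],[0.16,0,0.012,0,0],[0.16,0,0.012,0,0],[0.16,0,0.012,0,0],[0.16,0,0.012,0,0],[0.16,0,0.012,0,0],[0.16,0,0.012,0,0],[0.16,0,0.012,0,0],[0.16,0,0.01,0,0],[0.16,0,0.01,0,0]]'
python3 -m pendant '[[0.16,0,0.01,0,0],[0.16,0,0,0,0],[0.16,0,0,-0.04,0],[0.16,0,0,-0.05,0],[0.16,-0.045,-0.04,-0.01,0],[0.16,-0.045,-0.04,0,0],[0.16,-0.045,-0.04,0,0],[0.16,0,0,0,0],[0.16,0,0,0,0]]'
python3 - <<'E'
from workcell import imaging;from h import *
measure(imaging.grab_frame("scene"),"scene")
E
```

```text
clock: 11.1
tcp_pos: [0.5948, -0.1242, 0.0633]
tcp_rot: [1.0, -0.01, -0.0, 0.0]
ft_force: [-0.1, -0.3, -0.5]
width: 0.0134
clock: 12.22
tcp_pos: [0.4625, -0.0106, 0.1638]
tcp_rot: [1.0, -0.009, 0.001, 0.0]
ft_force: [0.4, -0.7, 0.3]
width: 0.0139
scene mat ((0.5287113785743713, 0.03288879990577698), (0.2984212040901184, 0.19686420261859894), 89.16858673095703)
blue ((0.5291369557380676, -0.18199650943279266), (0.23369179666042328, 0.09009803086519241), 0.7750340700149536) [ 224  155   81   74 2271]
steel/white [335 201  16  13 158] [342.9 207.2] [ 0.5111 -0.0112  0.072 ]
steel/white [371 223  16  15 170] [378.9 230.3] [0.5219 0.0786 0.072 ]
brass [335 182  10  11  88] [339.6 187.1] [ 0.4653 -0.0464  0.074 ]
brass [413 219  10  12  98] [417.2 224.6] [0.4626 0.1347 0.074 ]
brass [377 224   6   3  12] [379.4 225.1] [0.5106 0.0744 0.074 ]
black [333 208  17  13 100] [340.  215.3] [ 0.5283 -0.0041  0.07  ]
black [368 229  19  15 123] [375.4 238.1] [0.5359 0.0831 0.07  ]
```

The collars are off the mat and the eyes have not moved. Sweeping spacer_b, then travelling to behind spacer_a.

```bash
python3 -m pendant '[[0.16,0.0015,0,0.04,0],[0.16,0,0,0.03,0],[0.16,0,0,0.02,0],[0.16,0,0,0.01,0],[0.16,0,0,0,0],[0.16,0,0.008,0,0],[0.16,0,0.008,0,0],[0.16,0,0.01,0,0],[0.16,0,0.01,0,0],[0.16,0,0.01,0,0]]'
python3 -m pendant '[[0.16,0,0.01,0,0],[0.16,0,0.01,0,0],[0.16,0,0.01,0,0],[0.16,0,0.01,0,0],[0.16,0,0.01,0,0],[0.16,0,0.01,0,0],[0.16,0,0.01,0,0],[0.16,0,0.008,0,0],[0.16,0,0,0,0]]'
python3 -m pendant '[[0.16,0,0,-0.04,0],[0.16,0,0,-0.05,0],[0.16,0,-0.05,-0.01,0],[0.16,-0.006,-0.05,0,0],[0.16,0,-0.05,0,0],[0.16,0,-0.05,0,0],[0.16,0,-0.05,0,0],[0.16,0,-0.05,0,0],[0.16,0,0,0,0],[0.16,0,0,0,0]]'
python3 - <<'E'
from workcell import imaging;import cv2,numpy as np
from h import *
F=imaging.grab_frame("scene");measure(F,"s");f=F["image"][130:300,210:450]
cv2.imwrite("pics/d5.png",cv2.resize(f,None,fx=3,fy=3,interpolation=cv2.INTER_CUBIC)[:,:,::-1])
E
```

```text
clock: 13.52
tcp_pos: [0.4628, -0.0576, 0.0636]
tcp_rot: [1.0, -0.01, 0.0, -0.0]
ft_force: [0.6, 1.1, 1.1]
width: 0.0137
clock: 14.65
tcp_pos: [0.4611, -0.1354, 0.0633]
tcp_rot: [1.0, -0.01, 0.0, 0.0]
ft_force: [-0.7, 0.6, -0.1]
width: 0.0135
clock: 15.9
tcp_pos: [0.4606, 0.1651, 0.163]
tcp_rot: [1.0, -0.009, -0.0, 0.0]
ft_force: [0.1, -0.4, 0.7]
width: 0.014
s mat ((0.528559148311615, 0.03299487382173538), (0.2982202172279358, 0.19736608862876892), 88.97108459472656)
blue ((0.5294805765151978, -0.18058882653713226), (0.2339596450328827, 0.09203531593084335), 0.41643044352531433) [ 224  155   81   74 2074]
steel/white [336 201  15  13 160] [342.8 207. ] [ 0.5104 -0.0103  0.072 ]
steel/white [372 223  15  15 168] [379.  230.3] [0.5213 0.0794 0.072 ]
brass [413 219  10  12  98] [417.2 224.6] [0.4626 0.1347 0.074 ]
brass [377 224   6   4  12] [379.5 225.2] [0.5118 0.075  0.074 ]
black [333 208  18  13 106] [340.5 215.2] [ 0.5277 -0.0033  0.07  ]
black [368 229  19  15 121] [375.6 238.3] [0.5359 0.0831 0.07  ]
```

View pics/d5.png

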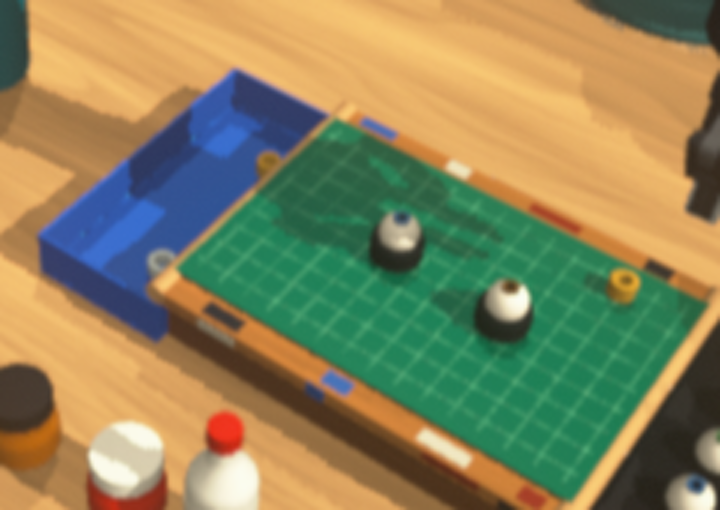

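Spacer_b is in the tray at about (269,163). Only one collar is visible from this angle, so I'll check the other from above later. Sweeping spacer_a now.

```bash
python3 -m pendant '[[0.16,0.001,0,0.04,0],[0.16,0,0,0.03,0],[0.16,0,0,0.02,0],[0.16,0,0,0.01,0],[0.16,0,0,0,0],[0.16,0,0.008,0,0],[0.16,0,0.008,0,0],[0.16,0,0.01,0,0],[0.16,0,0.01,0,0],[0.16,0,0.01,0,0]]'
python3 -m pendant '[[0.16,0,0.012,0,0],[0.16,0,0.012,0,0],[0.16,0,0.012,0,0],[0.16,0,0.012,0,0],[0.16,0,0.012,0,0],[0.16,0,0.012,0,0],[0.16,0,0.012,0,0],[0.16,0,0.012,0,0],[0.16,0,0.012,0,0],[0.16,0,0.012,0,0]]'
python3 -m pendant '[[0.16,0,0.012,0,0],[0.16,0,0.012,0,0],[0.16,0,0.012,0,0],[0.16,0,0.012,0,0],[0.16,0,0.012,0,0],[0.16,0,0.012,0,0],[0.16,0,0.012,0,0],[0.16,0,0.01,0,0],[0.16,0,0.01,0,0],[0.16,0,0.01,0,0]]'
python3 -m pendant '[[0.16,0,0.01,0,0],[0.16,0,0,0,0],[0.16,0,0,-0.04,0],[0.16,0,0,-0.05,0],[0.16,0,-0.05,-0.05,0],[0.16,0,-0.06,-0.02,0],[0.16,0,-0.06,0,0],[0.16,0,-0.06,0,0],[0.16,0,-0.06,0,0],[0.16,0,-0.06,0,0]]'
python3 -m pendant '[[0.16,0,-0.06,0,0],[0.16,0,-0.06,0,0],[0.16,0,-0.06,0,0],[0.16,0,0,0,0]]'
python3 - <<'E'
from workcell import imaging;import cv2,numpy as np
from h import *
F=imaging.grab_frame("scene");measure(F,"s");T=imaging.grab_frame("top");measure(T,"t")
a=np.vstack([cv2.resize(x,(600,300),interpolation=cv2.INTER_CUBIC) for x in(F["image"][130:290,200:440],T["image"][200:320,100:340])])
cv2.imwrite("pics/d6.png",a[:,:,::-1])
E
```

```text
clock: 17.2
tcp_pos: [0.4614, 0.1186, 0.0636]
tcp_rot: [1.0, -0.01, 0.0, -0.0]
ft_force: [0.1, 0.5, 0.6]
width: 0.0136
clock: 18.45
tcp_pos: [0.4587, -0.0016, 0.0633]
tcp_rot: [1.0, -0.01, 0.0, 0.0]
ft_force: [-0.0, 1.1, 1.0]
width: 0.0134
clock: 19.7
tcp_pos: [0.4563, -0.1155, 0.0631]
tcp_rot: [1.0, -0.01, -0.0, 0.0]
ft_force: [0.1, 0.3, -0.2]
width: 0.0142
clock: 20.95
tcp_pos: [0.4627, 0.2208, 0.2174]
tcp_rot: [1.0, -0.01, 0.0, -0.0]
ft_force: [0.5, -0.7, -0.3]
width: 0.0138
clock: 21.45
tcp_pos: [0.4658, 0.4026, 0.2166]
tcp_rot: [1.0, -0.008, -0.0, -0.0]
ft_force: [0.0, -0.6, -0.3]
width: 0.0136
s mat ((0.528559148311615, 0.03299487382173538), (0.2982202172279358, 0.19736608862876892), 88.97108459472656)
blue ((0.5295940637588501, -0.17804661393165588), (0.09454429149627686, 0.23273015022277832), 89.3607406616211) [ 224  155   82   75 2009]
steel/white [336 200  15  14 159] [342.8 206.6] [ 0.5092 -0.0111  0.072 ]
steel/white [372 222  15  16 164] [378.8 229.9] [0.5201 0.0787 0.072 ]
brass [378 224   5   4   8] [379.8 225.9] [0.5112 0.0758 0.074 ]
black [333 208  18  14 134] [341.1 215.7] [ 0.5289 -0.0026  0.07  ]
black [368 229  19  16 143] [376.2 238.5] [0.5371 0.0837 0.07  ]
t mat ((0.530154287815094, 0.030533567070961), (0.2963406443595886, 0.19319522380828857), 88.70494842529297)
blue ((0.5267003178596497, -0.17956757545471191), (0.094432033598423, 0.2320055216550827), 88.707275390625) [ 283  210   41   99 3563]
steel/white [186 253  12  13 120] [191.4 259. ] [0.5319 0.0802 0.072 ]
steel/white [224 257  13  13 117] [230.  262.8] [ 0.5207 -0.0086  0.072 ]
black [184 249  18  19 100] [193.3 257.5] [0.5341 0.0782 0.07  ]
black [222 253  17  19 101] [229.9 260.4] [ 0.5229 -0.0085  0.07  ]
```

View pics/d6.png

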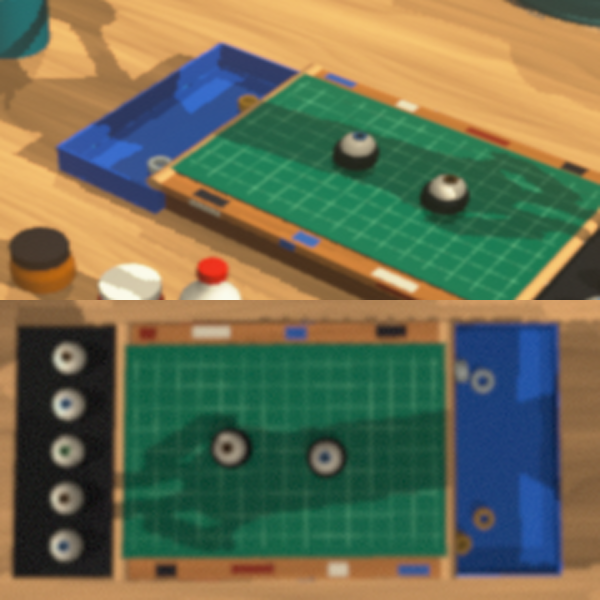

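All four rings are in the tray. In the top crop the collars are at (460,372) and (483,380), and the spacers at (484,518) and (461,543). The mat holds only the two eyes, which have not moved.

```bash
python3 -c "
from workcell import close_job;print(close_job())"
```

```text
the job is handed in; nothing more can be done
None
```

I swept all four parts off the mat into the blue tray, one at a time: both collars, then both spacers. I pushed them with the edges of the slightly parted fingertips, about 3 mm above the mat. Then I raised the arm well clear of everything and handed in the job at about 21.5 s.

- **Parts:** the last top view shows both collars and both spacers in the tray, and nothing on the mat but the two eyes.
- **Eyes:** their measured positions match the first pictures to within about 2–3 mm, which is the camera noise. One reading of the black holders differs more, because a shadow was on them at first.
- **Forces:** wrist readings, taken at the end of each move, stayed around 2 N or less.
- **Other items:** I saw no change in the jars, glue or pot where they were in view. I did not measure them or the screwdriver again, and the arm passed well above that area.
- **Disagreement:** the two cameras differ by about 3–5 mm in absolute position, so I used their averages.

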